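# Tighten the recessed clamp screw of a monitor-arm foot with a T-handled hex key

### The job

Take the smaller of the two T-handled hex keys (slimmer shaft, shorter and thinner handle bar) from the tool stand, feel it down into the recessed hex socket of the monitor-arm foot, and turn the screw clockwise (seen from above), regrasping as needed, until it is fully home against its stop. Then put the key back upright in the free hole of the stand, leaving the bigger key, the flask, the bottle and the phone where they are.

Things in the scene. Friction and masses are not known exactly. Their poses are not given: they have to be found in the camera images.
- foot: monitor-arm foot fixed to the desk: grey plate 170 x 110 x 12 mm (its x by y); origin on the desk under the plate's centre. A round pole stub (36 mm wide, 109 mm high over the desk) stands at +45 mm along its x; a black round boss (60 mm wide at the foot, 52 mm at the top, 66 mm high over the desk, mouth 40 mm wide) stands at -45 mm along its x and holds the screw
- socket (a point): point on the screw's upright axis at the level of its steel rim, 58 mm over the desk, sunk 8 mm below the mouth of the boss. Below it a hex socket 17.6 mm across flats with a sloping lead-in over the top 6 mm, floor 26 mm below this point. The point turns with the screw; its x axis is square to a pair of the socket's flats
- screw (a joint): turn of the screw in rad, growing clockwise seen from above; stops at 4.5 (fully home); starts between 0 and 1.0. It resists with about 0.15 N m and stays where it is left. No axial movement
- stand: fixed grey plastic tool stand, 64 x 200 x 80 mm (its x, y, z), origin on the desk under its centre; two upright through holes 28 mm wide on its centre line at y = +65 and -65 mm
- hole_a (a point): centre of the mouth of the stand's hole at y = +65 mm, 80 mm over the desk
- hole_b (a point): centre of the mouth of the stand's hole at y = -65 mm, 80 mm over the desk
- slim_key: the key to use, about 0.16 kg, 116 mm long, standing in either hole of the stand, turned any way, on its flange (round, 38 mm wide, 4 mm thick). Origin at the centre of the flange's underside; z up. Hex shaft 16 mm across flats, 72 mm long below the origin, the last 4 mm narrowed to 12 mm; a pair of flats is square to the key's x and fits those of the socket, alike every 60 degrees
- slim_bar (a point): centre of the slim key's black handle bar, 34 mm above its origin: 80 mm long (along the key's x), 16 mm thick (along y), 20 mm high; a 17 mm wide neck joins it to the flange
- slim_tip (a point): end of the slim key's hex shaft, 72 mm below its origin
- thick_key: the other key, to be left alone, in the other hole: same make and heights, hex 22 mm across flats, too thick for the socket; bar 100 mm long (along x), 20 mm thick; origin at the centre of the underside of its flange
- flask: bystander: wine-red steel flask, 65 mm wide, 195 mm high, standing on the desk beyond the foot; origin at the centre of its underside
- tall_bottle: bystander: clear plastic bottle, 60 mm wide, 214 mm high, standing on the desk beyond the stand; origin at the centre of its underside
- phone: bystander: grey cordless handset lying flat on the desk on the robot's side of the stand, 148 x 46 x 25 mm, length along its x; origin at the centre of its underside

How it is judged:
On the way, in this order (a step that is already met when the one before it is completed fails the run):
1. the slim key's tip is down in the hex socket (z of slim_tip in the frame of socket below -0.014 m and horizontal distance between slim_tip and socket below 0.005 m), for 0.1 s.
2. the screw is turned home with the key still in the socket (value of joint screw above 4.3 rad and z of slim_tip in the frame of socket below -0.01 m and horizontal distance between slim_tip and socket below 0.006 m), for 0.1 s.
At the end, for the whole second after the job is handed in: the screw stands within 0.2 rad of its stop (joint above 4.3), and the slim key stands released and at rest in a hole of the stand, its origin within 12 mm of the hole's centre, its tip less than 14 mm over the desk, tilted less than 0.12 rad (value of joint screw above 4.3 rad and (horizontal distance between slim_key and hole_a below 0.012 m or horizontal distance between slim_key and hole_b below 0.012 m) and height (world z) of slim_tip below 0.014 m and angle between slim_key's own z axis and vertical below 0.12 rad and linear speed of slim_key below 0.02 m/s); the robot touches nothing.
It fails at once if the thicker key is moved by more than 30 mm or tilted (distance of thick_key from where it was at the start of the episode above 0.03 m or angle between thick_key's own z axis and vertical above 0.4 rad).
It fails at once if the flask is pushed more than 30 mm or tipped (distance of flask from where it was at the start of the episode above 0.03 m or angle between flask's own z axis and vertical above 0.3 rad).
It fails at once if the bottle is pushed more than 30 mm or tipped (distance of tall_bottle from where it was at the start of the episode above 0.03 m or angle between tall_bottle's own z axis and vertical above 0.3 rad).
It fails at once if the phone is pushed more than 30 mm (distance of phone from where it was at the start of the episode above 0.03 m).
It also fails if it takes over 72 s, if anything falls off the work surface, if the arm or the gripper's body presses on something with over 40 N, if the wrist force passes 120 N, or if a joint passes its speed limit or range.

### The arm

A 6-joint arm with a two-finger parallel gripper is mounted at the origin on the work surface; the furniture and walls round the work are solid. World frame = base frame: x ahead of the robot, y to its left, z up, the work surface at z = 0. Lengths are in m, angles in rad, forces in N, time in s.
With the tool pointing down it reaches from about 0.15 to 0.775 m from the base axis. Payload 6.1 kg.
Tool frame: the origin (TCP) lies on the centre line of the jaws, within the pads' length; the fingertips stand 14 mm ahead of it and the grasp point (between the pads) lies 5 mm behind it; z points along the fingers, x is the direction in which the jaws open and shut, and the axes are right-handed (so a half turn about z gives the same grasp; the last joint's range is limited). The gripper opens to 85 mm and grips with 20 to 120 N. Pads are 22 mm wide; open, the fingers measure 114 mm over their backs; the gripper's body (76 mm by 85 mm) begins 54 mm behind the grasp point. The pads swing forward as they close: fully open they stand 13 mm farther back than shut.
Start: joints at [1.259, 0.126, -0.04, 1.405, 0, 1.571], TCP at [0.161, 0.5, 0.245] pointing down, gripper open.
Joint ranges: [-2.72, 2.72], [-0.95, 1.95], [-1.27, 1.35], [-1.78, 2.02], [-1.46, 1.47], [-3.14, 3.14]. Speed limits (rad/s): [2.39, 2.39, 3.01, 3.14, 3.14, 3.14].

### API

Orientations are given as a rotation vector (axis times angle).
In Python, from bench import arm gives the robot as it stands. The module is installed in compiled form; this text tells all that it offers.
- The arm moves only by the shell command python3 -m creep 'ROWS' [FORCE]. ROWS is JSON, a list of rows, each a list of 3 entries, a list of its own where there are three numbers: the turn, a rotation vector about the world's x, y, z in degrees, then the shift along the world's x, y, z in mm, then the closure, from 0 (fully open) to 1 (shut). In form: [[[wx, wy, wz], [tx, ty, tz], hand], ...]. A call has exactly 10 rows; each row shifts and turns the pose as measured when the row begins; what a row does not reach is not made up. A row lasts 1/12 s, in which the tool goes at most 41.7 mm and 7.16 degrees, less where a joint would pass 70% of its speed; a pose out of reach is approached as far as the arm can. A call is refused whole if a number of a shift passes 41.7 or a number of a turn 7.16, either way. A call with a gripper value outside its range is refused whole. The fingers move at their own pace and stop on an object; FORCE is the grip in N (left out, the last holds). Time passes only in rows, so rows that do not move let the fingers close, or fill a call up. It gives the time, the measured TCP pose, the force and the opening at its end, in the units of the state.
- arm.observe(): the state, without advancing time (a new reading comes with each control period).
- arm.capture(name): name is "side" or "top" or "wrist"; returns the picture (420x560x3 uint8, red, green, blue); there is no depth.
- arm.camera_params(name): a dict with "fx", "fy", "cx", "cy" (pixels), "extrinsics" (4x4, takes a point from camera to world coordinates). Camera axes: x right, y down, z forward; pixel columns grow to the right and rows downward; lengths in m; the calibration is good to about 2 mm. A picture is of the moment at which its call begins: read the wrist's pose just before it. camera_params takes no time and is no camera call; for the wrist camera it gives the pose at the moment of the call.
- arm.finish_job(): hands the job in, once; it reports no verdict.
The state is a dict: "t": time; "qpos": joint angles; "joint_velocities": joint speeds; "joint_efforts": joint torques, N m; "tool_pos": TCP position; "tcp_rot": TCP orientation; "wrist_force": force on the tool from outside, world axes, zero at the start; "ft_torque": the same for the moment, N m; "finger_gap": opening from 0.0 (shut) to 1.0 (fully open).
Only numpy, scipy, OpenCV 4.12 (cv2) and the standard library are available. Lean on these libraries where they do the work, as an engineer would, in place of code of your own. Each camera call takes 0.05 s, during which the arm holds its last target.

## Working session

There is one attempt and no reset: what is moved stays moved. The work goes in short steps, Python scripts to look and compute and a shell command to move; the robot and the scene stay as the last step left them, time stands still between calls to the robot, and variables do not carry over. Pictures are saved under pics/ and viewed, and the job is handed in when it is done.

```bash
mkdir -p pics; python3 - <<'E'
from bench import arm
import cv2
s=arm.observe();print({k:(v if not hasattr(v,'round') else v) for k,v in s.items()})
for n in ["side","top","wrist"]:
    p=arm.camera_params(n);print(n,p)
    cv2.imwrite(f"pics/{n}0.png",arm.capture(n)[:,:,::-1])
E
```

```text
{'t': 0.0, 'qpos': array([ 1.25898176e+00,  1.26395986e-01, -4.06333786e-02,  1.40540963e+00,
        1.30936489e-06,  1.57077229e+00]), 'joint_velocities': array([-0.00058889, -0.00182067, -0.00116954, -0.00127804, -0.00278396,
       -0.00067455]), 'joint_efforts': array([-1.17377400e-03, -4.35916328e+01,  3.52923131e+01,  1.72565907e-02,
       -1.35940667e-05, -7.72674639e-06]), 'tool_pos': array([0.16093994, 0.49930385, 0.24450846]), 'tcp_rot': array([ 2.53863163e+00,  1.84902157e+00, -2.08631093e-03]), 'wrist_force': array([-0.12796258,  0.2576184 ,  0.2288528 ]), 'ft_torque': array([-0.05874387,  0.00275769, -0.02241683]), 'finger_gap': 1.0025338134199344}
side {'fx': 496.16483991620856, 'fy': 496.16483991620856, 'cx': 281.4413855340262, 'cy': 216.92565215802608, 'extrinsics': array([[ 0.92760486, -0.19308296,  0.319794  ,  0.24861768],
       [-0.37268907, -0.41980949,  0.82756441, -0.9136103 ],
       [-0.02553603, -0.88683649, -0.46137723,  0.60084136],
       [ 0.        ,  0.        ,  0.        ,  1.        ]])}
top {'fx': 400.2727277172061, 'fy': 400.2727277172061, 'cx': 280.43655258282615, 'cy': 198.39643880614634, 'extrinsics': array([[ 0.00548018, -0.99270008,  0.12048456,  0.48331389],
       [-0.99988406, -0.00372797,  0.01476359, -0.05173847],
       [-0.01420666, -0.12055149, -0.99260541,  0.93370172],
       [ 0.        ,  0.        ,  0.        ,  1.        ]])}
wrist {'fx': 360.1784900418374, 'fy': 360.1784900418374, 'cx': 286.49482011034314, 'cy': 210.21169359998424, 'extrinsics': array([[ 3.07091460e-01,  9.10649082e-01,  2.76429168e-01,
         8.99497765e-02],
       [ 9.51679794e-01, -2.93657065e-01, -8.98392925e-02,
         5.21256806e-01],
       [-6.36690979e-04,  2.90660933e-01, -9.56825907e-01,
         3.74110627e-01],
       [ 0.00000000e+00,  0.00000000e+00,  0.00000000e+00,
         1.00000000e+00]])}
```

View pics/side0.png

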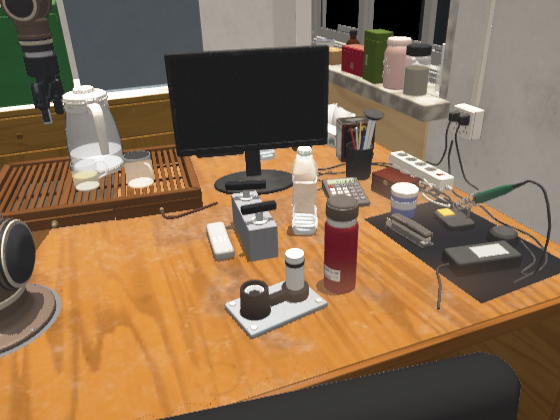

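View pics/top0.png

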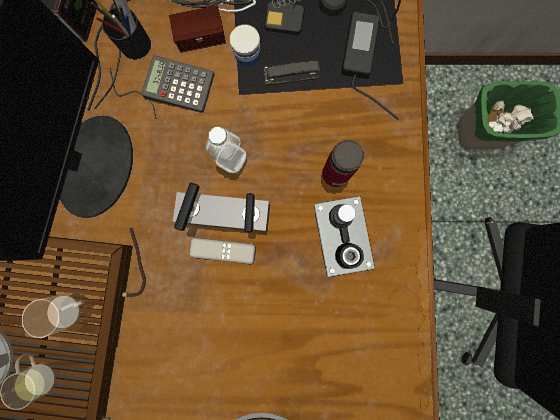

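View pics/wrist0.png

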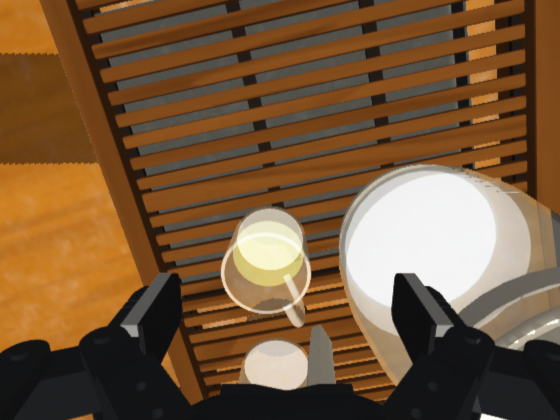

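The side view shows the two keys in the stand near (245,185) and (260,207), and the foot near (275,300). In the top view the bars are at (187,206), which is longer, and (250,212), which is shorter. The boss is at (350,256).

```bash
python3 - <<'E'
import cv2
t=cv2.imread("pics/top0.png");s=cv2.imread("pics/side0.png")
cv2.imwrite("pics/top0z.png",cv2.resize(t[170:290,160:390],None,fx=3.4,fy=3.4,interpolation=cv2.INTER_CUBIC))
cv2.imwrite("pics/side0z.png",cv2.resize(s[170:335,190:350],None,fx=3.6,fy=3.6,interpolation=cv2.INTER_CUBIC))
E
```

```text
(no output)
```

View pics/top0z.png

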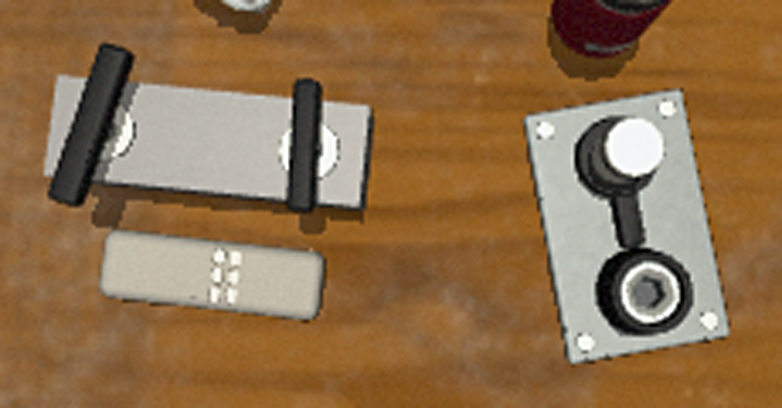

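View pics/side0z.png

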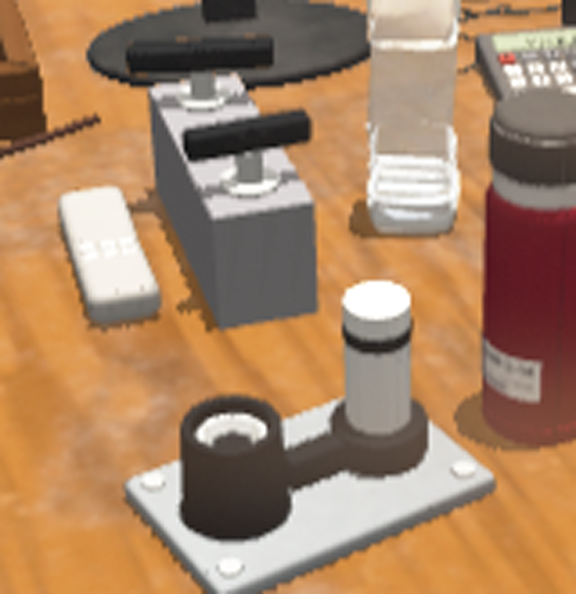

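```bash
cat > h.py <<'E'
import numpy as np,cv2
from bench import arm
def ray(n,uv,z,P=None):
    P=P or arm.camera_params(n);E=P["extrinsics"]
    d=E[:3,:3]@np.array([(uv[0]-P["cx"])/P["fx"],(uv[1]-P["cy"])/P["fy"],1]);o=E[:3,3]
    return o+d*(z-o[2])/d[2]
def proj(n,p,P=None):
    P=P or arm.camera_params(n);E=P["extrinsics"]
    c=E[:3,:3].T@(np.array(p)-E[:3,3]);return np.array([P["fx"]*c[0]/c[2]+P["cx"],P["fy"]*c[1]/c[2]+P["cy"]])
def rays2(n1,uv1,n2,uv2):
    A=[];b=[]
    for n,uv in((n1,uv1),(n2,uv2)):
        P=arm.camera_params(n);E=P["extrinsics"];d=E[:3,:3]@np.array([(uv[0]-P["cx"])/P["fx"],(uv[1]-P["cy"])/P["fy"],1]);d/=np.linalg.norm(d)
        M=np.eye(3)-np.outer(d,d);A.append(M);b.append(M@E[:3,3])
    x=np.linalg.solve(sum(A),sum(b));return x,[float(np.linalg.norm(A[i]@x-b[i])) for i in(0,1)]
E
python3 - <<'E'
from h import *
t=cv2.imread("pics/top0.png")
g=t.max(axis=2)
m=((g<60)).astype(np.uint8)
n,l,st,c=cv2.connectedComponentsWithStats(m)
for i in range(1,n):
    x,y,w,h,a=st[i]
    if a>60 and 160<x<390 and 170<y<290:
        pts=np.argwhere(l==i)[:,::-1].astype(np.float32)
        r=cv2.minAreaRect(pts);print(st[i],c[i],r)
        if a<1500:
            b=cv2.boxPoints(r);print([ray("top",q,.124)[:2].round(4) for q in b],ray("top",r[0],.124)[:2])
Z=lambda u,v:(160+(u+.5)/3.4-.5,170+(v+.5)/3.4-.5)
print("rim",ray("top",Z(651,292),.058))
print("mouth?",ray("top",Z(648,287),.066))
print("pole",ray("top",Z(634,147),.109))
print("bolts",[ray("top",Z(*q),.013)[:2].round(4) for q in((545,131),(667,108),(709,321),(586,343))])
print("flangeS",ray("top",Z(309,152),.084))
print("stand corners",[ray("top",Z(*q),.08)[:2].round(4) for q in((57,75),(372,106),(361,205),(46,177))])
print("plate corners",[ray("top",Z(*q),.012)[:2].round(4) for q in((526,118),(682,90),(729,335),(571,363))])
S=lambda u,v:(190+(u+.5)/3.6-.5,170+(v+.5)/3.6-.5)
print("rim side",ray("side",S(232,432),.058))
E
```

```text
[174 183  25  48 408] [186.11764706 206.62745098] ((186.5, 206.49998474121094), (11.384199142456055, 48.699073791503906), 18.434946060180664)
[array([0.5207, 0.177 ]), array([0.6157, 0.1488]), array([0.6083, 0.1264]), array([0.5136, 0.1548])] [0.5642269  0.15184169]
[239 193  19  40 237] [249.00843882 212.09704641] ((251.5946044921875, 213.06756591796875), (17.797897338867188, 38.953887939453125), 12.33908748626709)
[array([0.5165, 0.0442]), array([0.5942, 0.0286]), array([ 0.5865, -0.007 ]), array([0.509, 0.009])] [0.55136166 0.01872372]
[329 205  34  63 473] [343.8435518  242.53699789] ((344.2647399902344, 236.058837890625), (63.786869049072266, 27.163990020751953), 75.96376037597656)
[array([ 0.5615, -0.1269]), array([ 0.5751, -0.1804]), array([ 0.4512, -0.2093]), array([ 0.4379, -0.1567])] [ 0.50580807 -0.16844468]
rim [ 0.46580463 -0.19216132  0.058     ]
mouth? [ 0.46907368 -0.18904182  0.066     ]
pole [ 0.55384056 -0.17507091  0.109     ]
bolts [array([ 0.5727, -0.1293]), array([ 0.5887, -0.2122]), array([ 0.446 , -0.2376]), array([ 0.431 , -0.1557])]
flangeS [0.5519672 0.0244377 0.084    ]
stand corners [array([0.6007, 0.1859]), array([ 0.5816, -0.0146]), array([ 0.5192, -0.0083]), array([0.5358, 0.1904])]
plate corners [array([ 0.5816, -0.1166]), array([ 0.6012, -0.2227]), array([ 0.4368, -0.2509]), array([ 0.4178, -0.1457])]
rim side [ 0.46978099 -0.18981258  0.058     ]
```

```bash
python3 -m creep '[[[0,0,0.7],[19,-24,4],0],[[0,0,0.7],[19,-24,4],0],[[0,0,0.7],[19,-24,4],0],[[0,0,0.7],[19,-24,4],0],[[0,0,0.7],[19,-24,4],0],[[0,0,0.7],[19,-24,4],0],[[0,0,0.7],[19,-24,4],0],[[0,0,0.7],[19,-24,4],0],[[0,0,0.7],[19,-24,4],0],[[0,0,0.7],[19,-24,4],0]]' 60; python3 -m creep '[[[0,0,0.7],[19,-24,0],0],[[0,0,0.7],[19,-24,0],0],[[0,0,0.7],[19,-24,0],0],[[0,0,0.7],[19,-24,0],0],[[0,0,0.7],[19,-24,0],0],[[0,0,0.7],[19,-24,0],0],[[0,0,0.7],[19,-24,0],0],[[0,0,0.7],[19,-24,0],0],[[0,0,0.7],[19,-20,0],0],[[0,0,0],[0,0,0],0]]'; python3 -c "
from bench import arm;print(arm.observe()['qpos'].round(3))"
```

```text
t: 0.98
tool_pos: [0.3524, 0.251, 0.2812]
tcp_rot: [2.401, 2.021, -0.013]
wrist_force: [0.7, 0.3, 0.1]
finger_gap: 0.997
t: 1.82
tool_pos: [0.5315, 0.022, 0.2799]
tcp_rot: [2.286, 2.15, -0.014]
wrist_force: [-0.8, 0.1, -0.5]
finger_gap: 1.0
[ 0.046  0.146  0.059  1.489 -0.008  0.107]
```

```bash
python3 - <<'E'
from h import *
import pickle
P=arm.camera_params("wrist");I=arm.capture("wrist")[:,:,::-1]
pickle.dump(P,open("w1.pkl","wb"));cv2.imwrite("pics/w1.png",I)
print(P["extrinsics"].round(4))
E
```

```text
[[ 0.0613  0.9562  0.2864  0.4575]
 [ 0.9981 -0.0566 -0.0248  0.0265]
 [-0.0075  0.2873 -0.9578  0.4097]
 [ 0.      0.      0.      1.    ]]
```

View pics/w1.png

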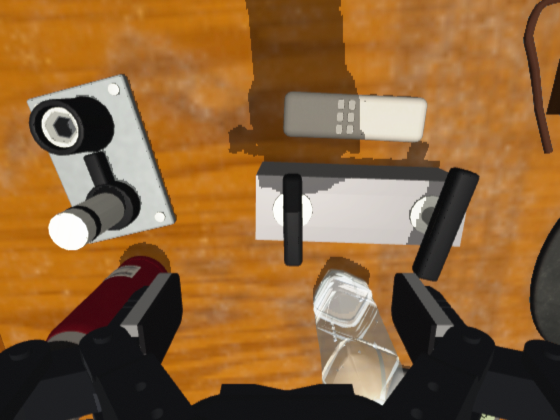

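The wrist view shows the slim bar upright at about (292,175)-(293,265), the thick key at (445,223), and the foot's socket at (63,127).

```bash
python3 - <<'E'
from h import *
import pickle
P=pickle.load(open("w1.pkl","rb"));I=cv2.imread("pics/w1.png")
cv2.imwrite("pics/w1z.png",np.hstack([cv2.resize(I[150:290,230:350],None,fx=4,fy=4,interpolation=cv2.INTER_NEAREST)[:520],cv2.resize(I[85:165,20:100],None,fx=3.9,fy=6.5,interpolation=cv2.INTER_CUBIC)[:520]]))
g=I.max(axis=2);m=(g<45).astype(np.uint8);m[:185]=0
n,l,st,c=cv2.connectedComponentsWithStats(m)
for i in range(1,n):
    if 270<c[i][0]<310 and st[i][4]>100 and c[i][1]<280: 
        pts=np.argwhere(l==i)[:,::-1]
        for y in range(186,268,10):
            xs=pts[pts[:,1]==y][:,0]; 
            if len(xs):print(y,xs.min(),xs.max(),ray("",((xs.min()+xs.max())/2,y),.124,P)[:2].round(4))
        print(st[i])
E
```

```text
186 283 301 [0.5227 0.0249]
196 284 300 [0.5311 0.0244]
206 284 300 [0.5396 0.0239]
216 284 300 [0.5482 0.0234]
226 284 301 [0.557  0.0233]
236 284 301 [0.566  0.0228]
246 285 301 [0.5751 0.0227]
256 285 301 [0.5843 0.0222]
[283 185  19  80 936]
```

View pics/w1z.png

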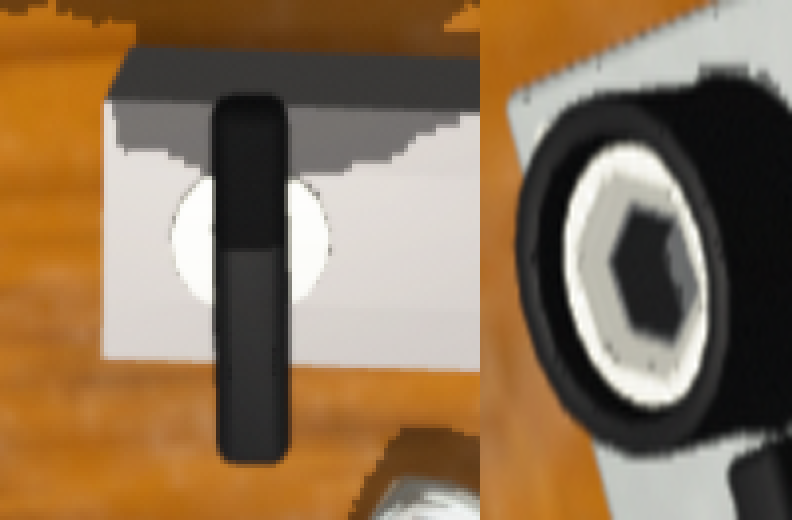

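```bash
python3 -m creep '[[[0,0,0.5],[6,0.5,-15],0],[[0,0,0.5],[6,0.5,-15],0],[[0,0,0],[6,0.5,-15],0],[[0,0,0],[3,0,-20],0],[[0,0,0],[0,0,-20],0],[[0,0,0],[0,0,-20],0],[[0,0,0],[0,0,-20],0],[[0,0,0],[0,0,-20],0],[[0,0,0],[0,0,-16],0],[[0,0,0],[0,0,0],0]]'
```

```text
t: 2.7
tool_pos: [0.5446, 0.0328, 0.1134]
tcp_rot: [-2.262, -2.177, 0.012]
wrist_force: [-0.2, -0.1, 0.1]
finger_gap: 1.003
```

```bash
python3 - <<'E'
from h import *
s=arm.observe();print(s["tool_pos"].round(4),s["tcp_rot"].round(4))
cv2.imwrite("pics/w2.png",arm.capture("wrist")[:,:,::-1])
E
```

```text
[0.5446 0.0328 0.1134] [-2.2624 -2.1769  0.012 ]
```

View pics/w2.png

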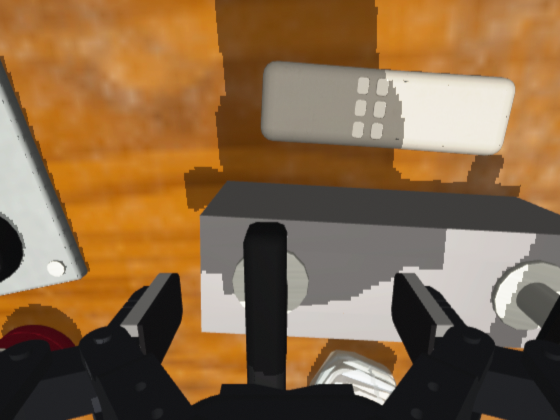

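```bash
python3 -m creep '[[[0,0,0],[4,-4,-1],0],[[0,0,0],[4,-4,-1],0],[[0,0,0],[0,-1,-1],0],[[0,0,0],[0,0,0],0],[[0,0,0],[0,0,0],0],[[0,0,0],[0,0,0],0],[[0,0,0],[0,0,0],0],[[0,0,0],[0,0,0],0],[[0,0,0],[0,0,0],0],[[0,0,0],[0,0,0],0]]'
 python3 - <<'E'
from h import *
s=arm.observe();print(s["tool_pos"].round(4),s["tcp_rot"].round(4))
P=arm.camera_params("wrist");I=arm.capture("wrist")[:,:,::-1]
cv2.imwrite("pics/w3.png",I)
g=I.max(axis=2)
for v in (240,260,280,300,320,340,360):
    r=np.where(g[v,235:330]<50)[0]+235
    print(v,r.min(),r.max(),ray("",((r.min()+r.max())/2,v),.124,P)[:2].round(4))
E
```

```text
t: 3.58
tool_pos: [0.5565, 0.0242, 0.1186]
tcp_rot: [2.259, 2.176, 0.001]
wrist_force: [1.5, 1.0, 0.1]
finger_gap: 0.996
[0.5565 0.0242 0.1186] [2.2594e+00 2.1762e+00 8.0000e-04]
240 267 307 [0.5312 0.0244]
260 267 307 [0.5392 0.0241]
280 267 306 [0.5476 0.0236]
300 267 305 [0.5562 0.023 ]
320 268 305 [0.5652 0.0229]
340 268 304 [0.5746 0.0223]
360 268 303 [0.5843 0.0218]
```

View pics/w3.png

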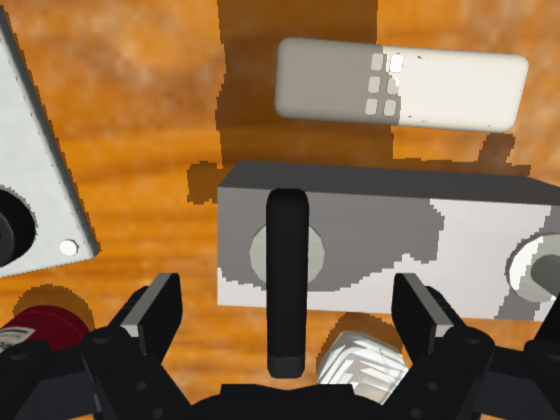

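```bash
python3 -m creep '[[[0,0,0],[-1.5,0,-4],0],[[0,0,0],[-1.5,0,-4],0],[[0,0,0],[0,0,-2],0],[[0,0,0],[0,0,0],0.3],[[0,0,0],[0,0,0],0.6],[[0,0,0],[0,0,0],1],[[0,0,0],[0,0,0],1],[[0,0,0],[0,0,0],1],[[0,0,0],[0,0,0],1],[[0,0,0],[0,0,0],1]]' 60
```

```text
t: 4.47
tool_pos: [0.5527, 0.0243, 0.107]
tcp_rot: [2.26, 2.177, -0.001]
wrist_force: [-0.0, 0.1, -2.1]
finger_gap: 0.179
```

```bash
python3 -m creep '[[[0,0,0],[0,0,13],1],[[0,0,0],[0,0,13],1],[[0,0,0],[0,0,13],1],[[0,0,0],[0,0,13],1],[[0,0,0],[0,0,13],1],[[0,0,0],[0,0,13],1],[[0,0,0],[0,0,13],1],[[0,0,0],[0,0,13],1],[[0,0,0],[0,0,13],1],[[0,0,0],[0,0,13],1]]' 90
 python3 - <<'E'
from h import *
s=arm.observe();print(s["tool_pos"].round(4),s["tcp_rot"].round(4))
I=arm.capture("wrist")[:,:,::-1]
cv2.imwrite("pics/w4.png",I)
E
```

```text
t: 5.3
tool_pos: [0.5478, 0.0241, 0.2354]
tcp_rot: [-2.258, -2.175, 0.018]
wrist_force: [-1.3, -0.1, -1.5]
finger_gap: 0.171
[0.5478 0.0241 0.2354] [-2.2582 -2.1754  0.0178]
```

View pics/w4.png

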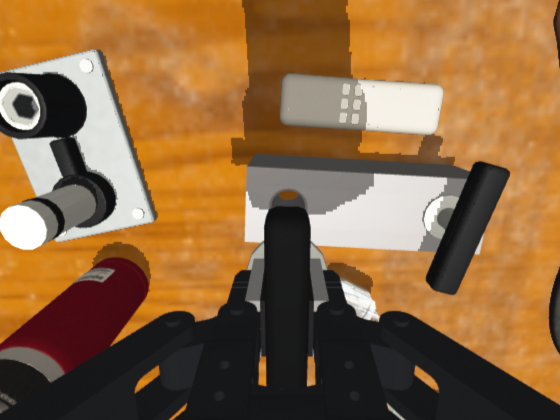

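```bash
python3 -m creep '[[[0,0,0],[0,-15,0],1],[[0,0,0],[0,-15,0],1],[[0,0,0],[0,-15,0],1],[[0,0,0],[0,-15,0],1],[[0,0,0],[0,-15,0],1],[[0,0,0],[0,-15,0],1],[[0,0,0],[0,-15,0],1],[[0,0,0],[0,-15,0],1],[[0,0,0],[0,0,0],1],[[0,0,0],[0,0,0],1]]'
 python3 - <<'E'
from h import *
import pickle
s=arm.observe();print(s["tool_pos"].round(4),s["tcp_rot"].round(4))
P=arm.camera_params("wrist");I=arm.capture("wrist")[:,:,::-1]
pickle.dump(P,open("w5.pkl","wb"))
cv2.imwrite("pics/w5.png",I)
E
```

```text
t: 6.18
tool_pos: [0.548, -0.1001, 0.2331]
tcp_rot: [-2.255, -2.177, 0.016]
wrist_force: [0.6, 1.1, -2.2]
finger_gap: 0.178
[ 0.548  -0.1001  0.2331] [-2.2549 -2.1775  0.0159]
```

View pics/w5.png

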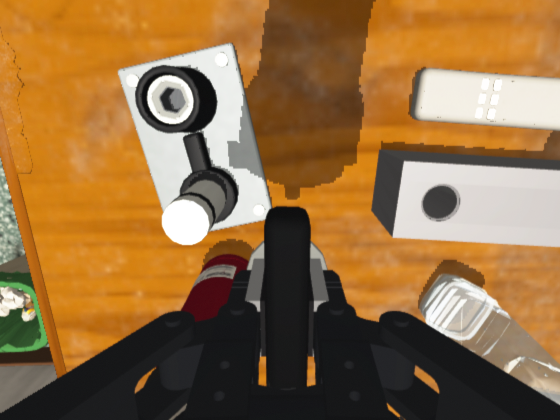

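```bash
python3 - <<'E'
from h import *
I=cv2.imread("pics/w5.png")
cv2.imwrite("pics/w5z.png",cv2.resize(I[70:130,140:210],None,fx=9,fy=9,interpolation=cv2.INTER_CUBIC))
E
```

```text
(no output)
```

View pics/w5z.png

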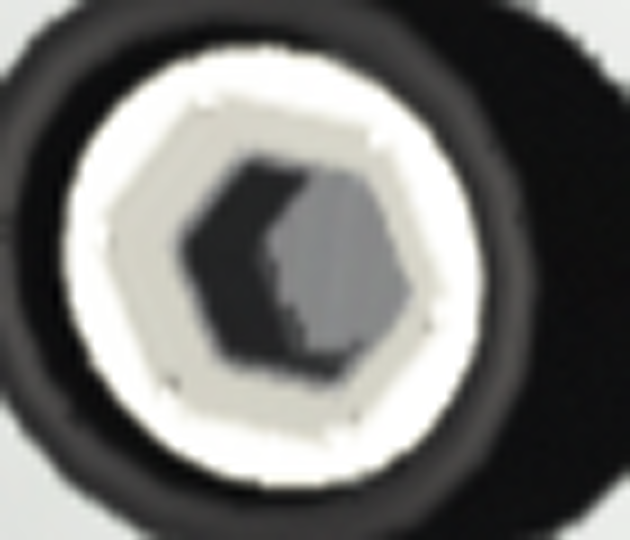

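```bash
python3 - <<'E'
from h import *
import pickle
P=pickle.load(open("w5.pkl","rb"))
Z=lambda u,v:(140+(u+.5)/9-.5,70+(v+.5)/9-.5)
def hexfit(C,z):
    w=np.array([ray("",Z(*c),z,P)[:2] for c in C]);m=w.mean(0);d=w-m
    a=np.degrees(np.arctan2(d[:,1],d[:,0]));r=np.hypot(*d.T)
    ph=np.degrees(np.angle(np.exp(1j*np.radians(a*6)).mean()))/6
    print(m.round(4),(r*1e3).round(1),(a%60).round(1),"corner mod60",ph%60,"flat normal",(ph+30)%60)
hexfit([(200,97),(375,132),(432,325),(335,440),(170,385),(112,235)],.058)
hexfit([(245,155),(360,170),(410,290),(335,380),(225,355),(182,245)],.052)
print("rim",ray("",Z((62+485)/2,(45+488)/2),.058,P))
I=cv2.imread("pics/w5.png")
# white rim ring outer ellipse
m=(cv2.cvtColor(I,cv2.COLOR_BGR2GRAY)>120).astype(np.uint8)
n,l,st,c=cv2.connectedComponentsWithStats(m)
i=l[100,152]
print(i,st[i])
cs,_=cv2.findContours((l==i).astype(np.uint8),cv2.RETR_EXTERNAL,cv2.CHAIN_APPROX_NONE)
e=cv2.fitEllipse(max(cs,key=len));print(e,ray("",e[0],.058,P))
# hole
g=I.max(axis=2);m=(g<75).astype(np.uint8)
n,l,st,c=cv2.connectedComponentsWithStats(m);i=l[203,440];print(st[i])
cs,_=cv2.findContours((l==i).astype(np.uint8),cv2.RETR_EXTERNAL,cv2.CHAIN_APPROX_NONE)
e=cv2.fitEllipse(max(cs,key=len));print("hole",e,ray("",e[0],.08,P))
P=pickle.load(open("w1.pkl","rb"));print("w1 rim",ray("",(59.7,127.3),.058,P),"slim flange",ray("",(292.5,209.7),.084,P))
E
```

```text
[ 0.467  -0.1934] [15.5 15.7 14.9 15.5 14.2 14.3] [16.6 16.7  9.5 14.9 12.7 15.8] corner mod60 14.38637934268243 flat normal 44.38637934268243
[ 0.4666 -0.1931] [10.3 10.9 10.8 10.5 10.5 10.2] [17.8 18.7 16.9 14.7 16.3 17.3] corner mod60 16.95616154119757 flat normal 46.956161541197574
rim [ 0.46672354 -0.19306864  0.058     ]
3 [ 147   75   47   49 1555]
((169.95513916015625, 99.1168212890625), (44.663299560546875, 49.60542678833008), 150.40090942382812) [ 0.46668536 -0.19305512  0.058     ]
[424 187  32  31 791]
hole ((439.4169006347656, 201.6387176513672), (28.871448516845703, 32.91879653930664), 57.37749481201172) [0.55444861 0.02298364 0.08      ]
w1 rim [ 0.46708073 -0.19433728  0.058     ] slim flange [0.55473692 0.02381129 0.084     ]
```

```bash
python3 -m creep '[[[0,0,7],[-10,-3,0],1],[[0,0,7],[-10,-3,0],1],[[0,0,7],[-10,-3,0],1],[[0,0,7],[-10,-3,0],1],[[0,0,7],[-10,-5,0],1],[[0,0,7],[-10,-10,0],1],[[0,0,7],[-8,-10,0],1],[[0,0,7],[-8,-10,0],1],[[0,0,7],[-5,-10,0],1],[[0,0,7],[0,-10,0],1]]'
cat > st.py <<'E'
from h import *
from scipy.spatial.transform import Rotation as R
s=arm.observe();M=R.from_rotvec(s["tcp_rot"]).as_matrix()
yaw=np.degrees(np.arctan2(M[1,0],M[0,0]))
z=M[:,2]
# world rotvec (deg) bringing tool z to -world z
c=np.degrees(np.cross(z,[0,0,-1]))
print("t",round(s["t"],2),"pos",(s["tool_pos"]*1e3).round(1),"yaw",yaw.round(2),"tiltfix deg",c.round(2),"q6",s["qpos"][5].round(3),"F",s["wrist_force"].round(1),"T",s["ft_torque"].round(2),"gap",round(s["finger_gap"],3))
E
python3 st.py
```

```text
t: 7.07
tool_pos: [0.4634, -0.1594, 0.23]
tcp_rot: [-0.55, -3.089, 0.019]
wrist_force: [1.0, 0.1, -2.2]
finger_gap: 0.175
t 7.07 pos [ 463.4 -159.4  230. ] yaw 159.81 tiltfix deg [ 0.64 -0.33  0.  ] q6 -1.542 F [ 1.   0.1 -2.2] T [0.01 0.01 0.06] gap 0.175
```

```bash
python3 -m creep '[[[0.3,0,6],[0.5,-7,0],1],[[0.3,-0.3,6],[0.5,-7,0],1],[[0,0,6],[0.5,-7,0],1],[[0,0,6],[0.5,-7,0],1],[[0,0,6],[0.5,-5,0],1],[[0,0,5],[0,0,-3],1],[[0,0,0],[0,0,-3],1],[[0,0,0],[0,0,-3],1],[[0,0,0],[0,0,0],1],[[0,0,0],[0,0,0],1]]' >/dev/null
python3 st.py
python3 - <<'E'
from h import *
import pickle
P=arm.camera_params("wrist");I=arm.capture("wrist")[:,:,::-1]
pickle.dump(P,open("w6.pkl","wb"))
cv2.imwrite("pics/w6.png",I);cv2.imwrite("pics/t6.png",cv2.resize(arm.capture("top")[150:330,250:450,::-1],None,fx=3.3,fy=3.3,interpolation=cv2.INTER_CUBIC))
S=arm.capture("side")[:,:,::-1];cv2.imwrite("pics/s6.png",S)
cv2.imwrite("pics/s6z.png",cv2.resize(S[150:335,200:350],None,fx=3.2,fy=3.2,interpolation=cv2.INTER_CUBIC))
E
```

```text
t 7.9 pos [ 466.2 -188.2  219.4] yaw -163.08 tiltfix deg [-0.08  0.09  0.  ] q6 -2.251 F [-0.  -0.3 -1.5] T [-0.02 -0.02 -0.  ] gap 0.169
```

View pics/w6.png

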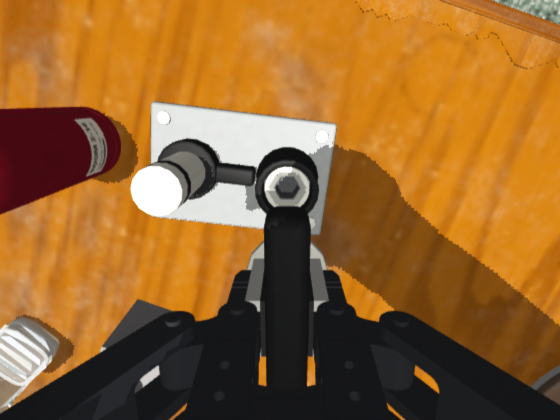

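View pics/s6z.png

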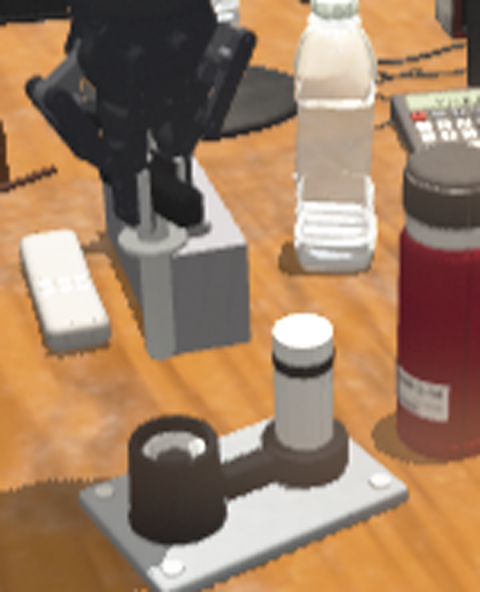

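View pics/t6.png

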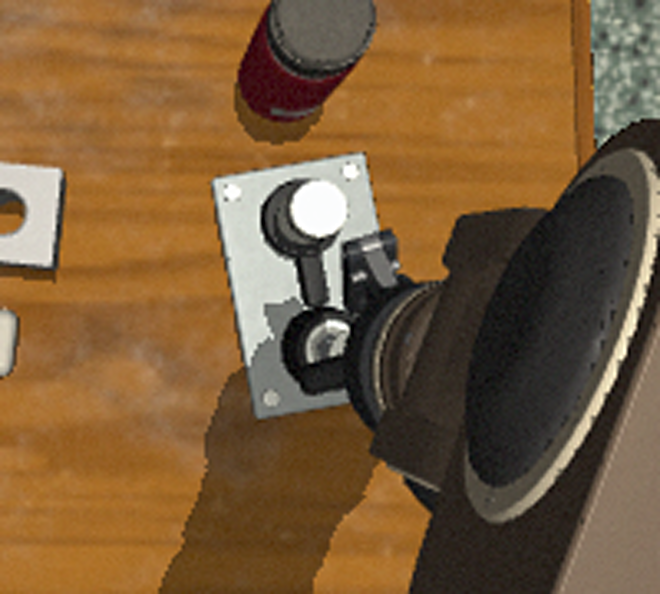

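```bash
python3 - <<'E'
from h import *
I=cv2.imread("pics/w6.png")
cv2.imwrite("pics/w6z.png",cv2.resize(I[155:215,250:325],None,fx=10,fy=10,interpolation=cv2.INTER_CUBIC))
S=cv2.imread("pics/s6.png")
cv2.imwrite("pics/s6zz.png",cv2.resize(S[205:275,225:285],None,fx=8,fy=8,interpolation=cv2.INTER_CUBIC))
E
```

```text
(no output)
```

View pics/w6z.png

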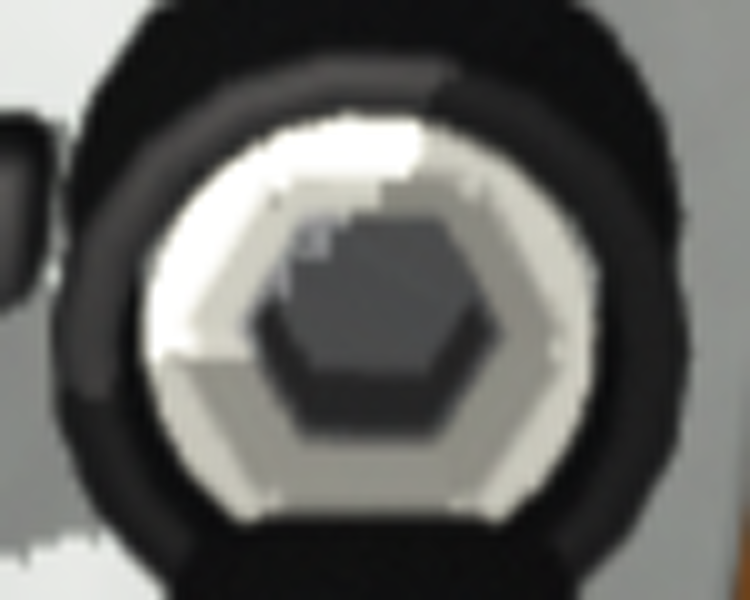

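View pics/s6zz.png

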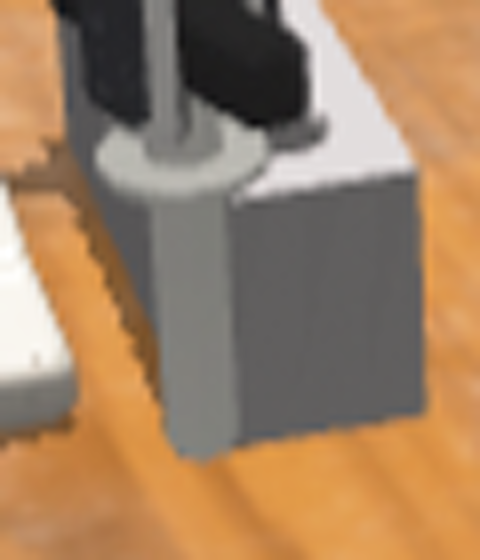

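```bash
python3 - <<'E'
from h import *
import pickle
P=pickle.load(open("w6.pkl","rb"))
Z=lambda u,v:(250+(u+.5)/10-.5,155+(v+.5)/10-.5)
def hexfit(C,z):
    w=np.array([ray("",Z(*c),z,P)[:2] for c in C]);m=w.mean(0);d=w-m
    a=np.degrees(np.arctan2(d[:,1],d[:,0]));r=np.hypot(*d.T)
    ph=np.degrees(np.angle(np.exp(1j*np.radians(a*6)).mean()))/6
    print(m.round(4),(r*1e3).round(1),(a%60).round(1),"flat normal",(ph+30)%60)
hexfit([(253,330),(303,437),(437,435),(497,330),(440,218),(315,217)],.052)
hexfit([(190,345),(250,515),(497,520),(560,345),(470,180),(285,180)],.058)
# rim: left 145 right 600 at row ~330
print("rim",ray("",Z((145+600)/2,335),.058,P))
# bar near end in w6: row 206, col 287 at z top
zt=.2194+.017
for v in (205,208,211): print("bar near end",v,ray("",(287,v),zt,P).round(4))
f=lambda u,v:(225+(u+.5)/8-.5,205+(v+.5)/8-.5)
tz=.2194-.099
print("tip side",ray("side",f(200,440),tz),"pred px",proj("side",(.4662,-.1882,tz)),f(200,440))
print("flange side",ray("side",f(182,163),tz+.076),"pred",proj("side",(.4662,-.1882,tz+.076)),f(182,163))
S=lambda u,v:(200+(u+.5)/3.2-.5,150+(v+.5)/3.2-.5)
print("socket rim side",ray("side",S(173,452),.058), proj("side",(.4667,-.193,.058)),S(173,452))
E
```

```text
[ 0.4667 -0.1926] [10.2 11.3 10.8 10.4 11.  10.8] [17.6 14.3 16.8 16.2 16.8 14.3] flat normal 46.0112725716506
[ 0.4665 -0.1924] [15.4 17.8 18.  15.3 16.2 16. ] [15.6 10.6 21.6 18.2 18.3 14.4] flat normal 46.4913505116239
rim [ 0.46712159 -0.19344979  0.058     ]
bar near end 205 [ 0.4778 -0.2293  0.2364]
bar near end 208 [ 0.4775 -0.2283  0.2364]
bar near end 211 [ 0.4772 -0.2273  0.2364]
tip side [ 0.46699237 -0.18262384  0.1204    ] pred px [250.13592255 261.18318194] (249.5625, 259.5625)
flange side [ 0.4644068  -0.19131001  0.1964    ] pred [247.73005078 223.95116156] (247.3125, 224.9375)
socket rim side [ 0.46786507 -0.19329032  0.058     ] [253.07113499 290.97273096] (253.71875, 290.90625)
```

```bash
python3 -m creep '[[[0,0,-0.6],[0.5,-2,0],1],[[0,0,0],[0.5,-2,0],1],[[0,0,0],[0,0,-8],1],[[0,0,0],[0,0,-8],1],[[0,0,0],[0,0,-8],1],[[0,0,0],[0,0,-8],1],[[0,0,0],[0,0,-8],1],[[0,0,0],[0,0,-8],1],[[0,0,0],[0,0,-3],1],[[0,0,0],[0,0,0],1]]' >/dev/null
python3 st.py
python3 - <<'E'
from h import *
S=arm.capture("side")[:,:,::-1];cv2.imwrite("pics/s7.png",S)
cv2.imwrite("pics/s7z.png",cv2.resize(S[220:330,210:300],None,fx=5,fy=5,interpolation=cv2.INTER_CUBIC))
E
```

```text
t 8.88 pos [ 466.5 -192.7  162. ] yaw -163.81 tiltfix deg [-0.1   0.02  0.  ] q6 -2.246 F [ 0.2 -0.3 -1.6] T [ 0.04  0.01 -0.  ] gap 0.17
```

View pics/s7z.png

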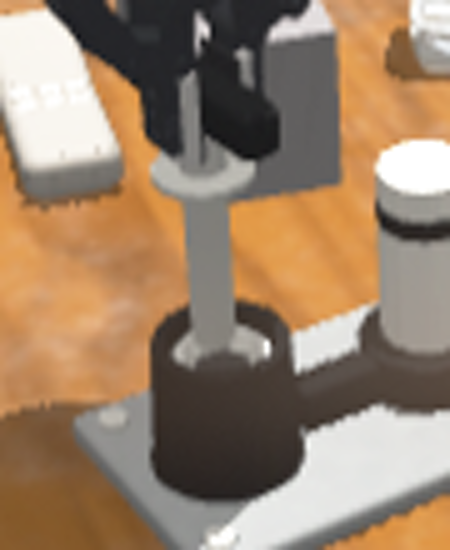

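```bash
python3 -m creep '[[[0,0,0],[1.5,-0.3,0],1],[[0,0,0],[0,0,-3],1],[[0,0,0],[0,0,-3],1],[[0,0,0],[0,0,-3],1],[[0,0,0],[0,0,-3],1],[[0,0,0],[0,0,-3],1],[[0,0,0],[0,0,-3],1],[[0,0,0],[0,0,0],1],[[0,0,0],[0,0,0],1],[[0,0,0],[0,0,0],1]]' >/dev/null
python3 st.py
```

```text
t 9.77 pos [ 469.4 -193.7  147.8] yaw -163.8 tiltfix deg [0.08 0.37 0.  ] q6 -2.245 F [-0.4 -0.4  0.8] T [0.13 0.21 0.08] gap 0.172
```

```bash
python3 -m creep '[[[0,0.3,0],[-1.5,0.5,-1],1],[[0,0,0],[0,0,-3],1],[[0,0,0],[0,0,-3],1],[[0,0,0],[0,0,-3],1],[[0,0,0],[0,0,-3],1],[[0,0,0],[0,0,-1],1],[[0,0,0],[0,0,0],1],[[0,0,0],[0,0,0],1],[[0,0,0],[0,0,0],1],[[0,0,0],[0,0,0],1]]' >/dev/null
python3 st.py
```

```text
t 10.6 pos [ 468.2 -193.7  131. ] yaw -163.82 tiltfix deg [0.12 0.03 0.  ] q6 -2.244 F [ 0.7 -0.3 -2.4] T [-0.02  0.03  0.  ] gap 0.165
```

```bash
python3 -m creep '[[[0,0,-4],[0,0,2],1],[[0,0,-6],[0,0,0],1],[[0,0,-6],[0,0,0],1],[[0,0,-6],[0,0,0],1],[[0,0,-6],[0,0,0],1],[[0,0,-6],[0,0,0],1],[[0,0,-6],[0,0,0],1],[[0,0,-6],[0,0,0],1],[[0,0,-6],[0,0,0],1],[[0,0,0],[0,0,0],1]]' 110 >/dev/null
python3 st.py
python3 - <<'E'
from h import *
S=arm.capture("side")[:,:,::-1];cv2.imwrite("pics/s8.png",S)
cv2.imwrite("pics/s8z.png",cv2.resize(S[220:330,210:300],None,fx=5,fy=5,interpolation=cv2.INTER_CUBIC))
E
```

```text
t 11.43 pos [ 466.6 -194.1  132.9] yaw 141.76 tiltfix deg [ 0.1  -0.33  0.  ] q6 -1.295 F [ 0.7  0.2 -2.4] T [-0.15 -0.08  0.07] gap 0.169
```

View pics/s8z.png

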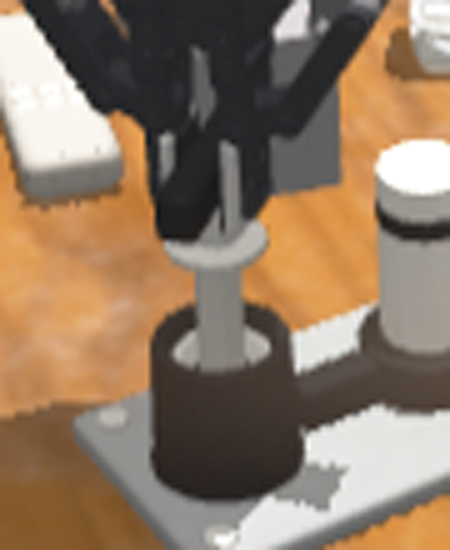

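```bash
python3 -m creep '[[[0,-0.3,-6],[1,0.5,0],1],[[0,0,-7],[0,0,0],1],[[0,0,-7],[0,0,0],1],[[0,0,-7],[0,0,0],1],[[0,0,-7],[0,0,0],1],[[0,0,-7],[0,0,0],1],[[0,0,-7],[0,0,0],1],[[0,0,-7],[0,0,0],1],[[0,0,-7],[0,0,0],1],[[0,0,-7],[0,0,0],1]]' >/dev/null
python3 st.py
```

```text
t 12.32 pos [ 465.4 -192.   132.9] yaw 72.0 tiltfix deg [-0.34 -0.18 -0.  ] q6 -0.08 F [ 0.4  0.6 -1.6] T [0.06 0.05 0.17] gap 0.169
```

```bash
python3 -m creep '[[[-0.3,-0.2,-6],[1.5,-1,0],1],[[0,0,-7],[0,0,0],1],[[0,0,-7],[0,0,0],1],[[0,0,-7],[0,0,0],1],[[0,0,-7],[0,0,0],1],[[0,0,-7],[0,0,0],1],[[0,0,-7],[0,0,0],1],[[0,0,-7],[0,0,0],1],[[0,0,-7],[0,0,0],1],[[0,0,-7],[0,0,0],1]]' >/dev/null
python3 st.py
```

```text
t 13.15 pos [ 466.8 -190.   132.9] yaw 1.73 tiltfix deg [-0.28  0.41  0.  ] q6 1.15 F [ 0.9 -0.2 -1.9] T [-0.06 -0.1   0.2 ] gap 0.167
```

```bash
python3 -m creep '[[[-0.3,0.4,-3],[0.5,-2.5,0],1],[[0,0,-3],[0,0,0],1],[[0,0,-3],[0,0,0],1],[[0,0,-3],[0,0,0],1],[[0,0,-3],[0,0,0],1],[[0,0,-3],[0,0,0],1],[[0,0,-3],[0,0,0],1],[[0,0,-3],[0,0,0],1],[[0,0,-3],[0,0,0],1],[[0,0,-3],[0,0,0],1]]' >/dev/null
python3 st.py
```

```text
t 13.98 pos [ 468.3 -190.1  132.9] yaw -27.75 tiltfix deg [-0.19  0.27  0.  ] q6 1.667 F [ 0.9  0.1 -1.7] T [-0.12  0.05  0.15] gap 0.167
```

```bash
python3 -m creep '[[[-0.2,0.3,-3],[-0.5,-2.5,0],1],[[0,0,-3],[0,0,0],1],[[0,0,-3],[0,0,0],1],[[0,0,-3],[0,0,0],1],[[0,0,-3],[0,0,0],1],[[0,0,-3],[0,0,0],1],[[0,0,-3],[0,0,0],1],[[0,0,-3],[0,0,0],1],[[0,0,-3],[0,0,0],1],[[0,0,-3],[0,0,0],1]]' >/dev/null
python3 st.py
```

```text
t 14.82 pos [ 469.3 -190.8  132.9] yaw -57.02 tiltfix deg [-0.13  0.27  0.  ] q6 2.178 F [-0.8  0.1 -1.5] T [-0.15  0.05  0.16] gap 0.171
```

```bash
python3 -m creep '[[[-0.1,0.3,-2],[-1.5,-2.5,0],1],[[0,0,-2],[0,0,0],1],[[0,0,-2],[0,0,0],1],[[0,0,-2],[0,0,0],1],[[0,0,-2],[0,0,0],1],[[0,0,-2],[0,0,0],1],[[0,0,-2],[0,0,0],1],[[0,0,-2],[0,0,0],1],[[0,0,-2],[0,0,0],1],[[0,0,-2],[0,0,0],1]]' >/dev/null
python3 st.py
python3 - <<'E'
from h import *
S=arm.capture("side")[:,:,::-1];cv2.imwrite("pics/s9.png",S)
cv2.imwrite("pics/s9z.png",cv2.resize(S[210:330,210:300],None,fx=5,fy=5,interpolation=cv2.INTER_CUBIC))
cv2.imwrite("pics/w9.png",arm.capture("wrist")[:,:,::-1])
E
```

```text
t 15.65 pos [ 469.7 -191.6  132.9] yaw -75.69 tiltfix deg [-0.16  0.28  0.  ] q6 2.502 F [-0.  -1.  -1.7] T [-0.16  0.09  0.15] gap 0.167
```

View pics/s9z.png

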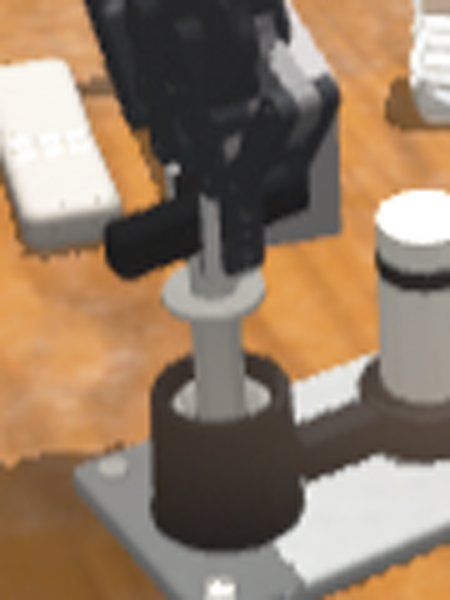

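View pics/w9.png

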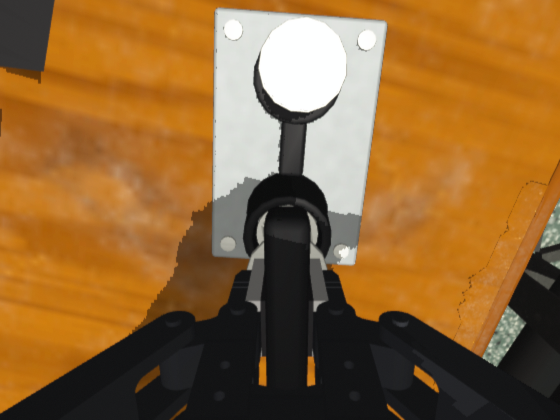

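```bash
python3 -m creep '[[[-0.1,0.3,-2],[-1.5,-1.5,0],1],[[0,0,-2],[0,0,0],1],[[0,0,-2],[0,0,0],1],[[0,0,-2],[0,0,0],1],[[0,0,-2],[0,0,0],1],[[0,0,-2],[0,0,0],1],[[0,0,-2],[0,0,0],1],[[0,0,-2],[0,0,0],1],[[0,0,-2],[0,0,0],1],[[0,0,-2],[0,0,0],1]]' >/dev/null
python3 st.py
```

```text
t 16.58 pos [ 469.9 -191.9  132.5] yaw -94.69 tiltfix deg [-0.21  0.24  0.  ] q6 2.833 F [ 0.1  0.6 -1.8] T [-0.12  0.04 -0.01] gap 0.17
```

```bash
python3 - <<'E'
from h import *
S=arm.capture("side")[:,:,::-1];cv2.imwrite("pics/s10.png",S)
cv2.imwrite("pics/s10z.png",cv2.resize(S[210:330,210:300],None,fx=5,fy=5,interpolation=cv2.INTER_CUBIC))
cv2.imwrite("pics/w10.png",arm.capture("wrist")[:,:,::-1])
E
python3 st.py
```

```text
t 16.68 pos [ 469.8 -191.8  132.5] yaw -94.64 tiltfix deg [-0.21  0.23  0.  ] q6 2.832 F [ 0.4  0.7 -2.2] T [-0.06 -0.02  0.06] gap 0.171
```

View pics/s10z.png

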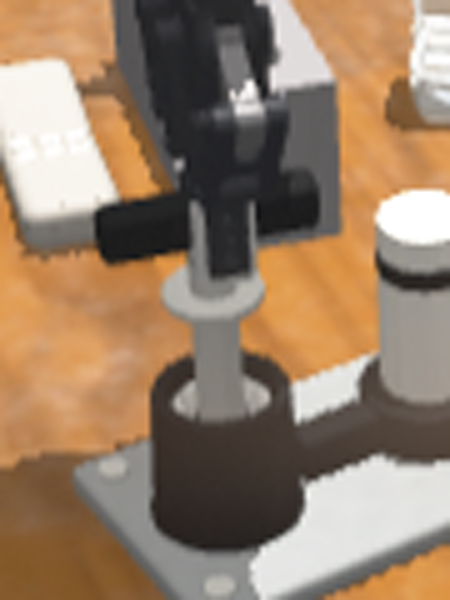

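View pics/w10.png

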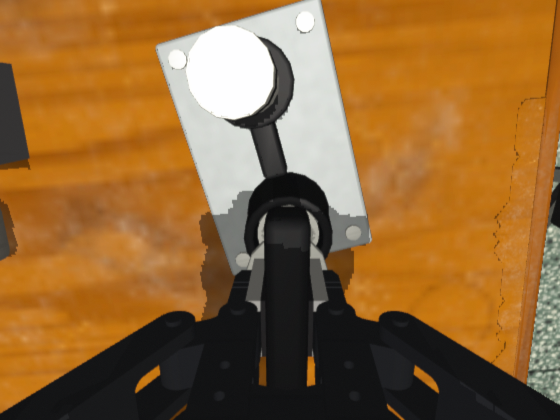

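```bash
python3 -m creep '[[[-0.2,0.2,0],[-1,-1,0],1],[[0,0,0],[0,0,0],1],[[0,0,0],[0,0,0],1],[[0,0,0],[0,0,0],1],[[0,0,0],[0,0,0],1],[[0,0,-1.5],[0,0,0],1],[[0,0,-1.5],[0,0,0],1],[[0,0,-1.5],[0,0,0],1],[[0,0,-1.5],[0,0,0],1],[[0,0,-1.5],[0,0,0],1]]' >/dev/null
python3 st.py
```

```text
t 17.52 pos [ 469.4 -192.8  132.6] yaw -101.86 tiltfix deg [-0.01  0.1   0.  ] q6 2.958 F [ 1.4  0.8 -1.5] T [ 0.1  -0.25  0.01] gap 0.171
```

```bash
python3 -m creep '[[[0,0,0],[-1,0,9],1],[[0,0,0],[0,0,9],1],[[0,0,0],[0,0,9],1],[[0,0,0],[0,0,9],1],[[0,0,0],[0,0,9],1],[[0,0,0],[0,0,9],1],[[0,0,0],[0,0,9],1],[[0,0,0],[0,0,9],1],[[0,0,0],[0,0,9],1],[[0,0,0],[0,0,9],1]]' >/dev/null
python3 st.py;  python3 - <<'E'
from h import *
import pickle
P=arm.camera_params("wrist");I=arm.capture("wrist")[:,:,::-1]
pickle.dump(P,open("w11.pkl","wb"))
cv2.imwrite("pics/w11.png",I)
cv2.imwrite("pics/w11z.png",cv2.resize(I[145:215,250:325],None,fx=8,fy=8,interpolation=cv2.INTER_CUBIC))
E
```

```text
t 18.35 pos [ 467.2 -192.8  232.2] yaw -101.69 tiltfix deg [0.03 0.06 0.  ] q6 2.954 F [ 0.2 -1.  -1.9] T [-0.01  0.01  0.02] gap 0.168
```

View pics/w11z.png

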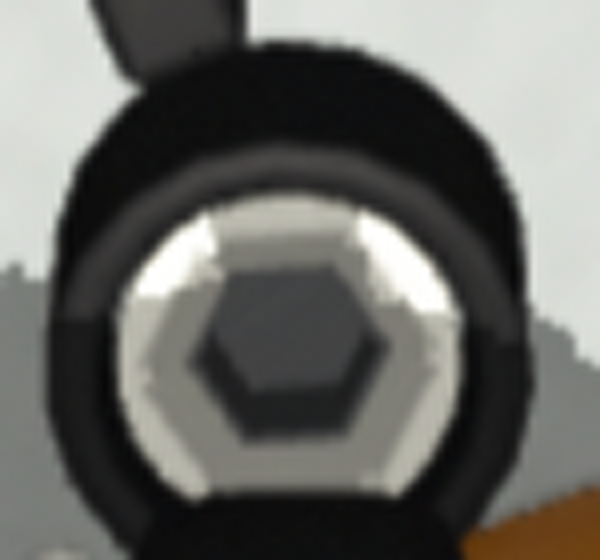

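View pics/w11.png

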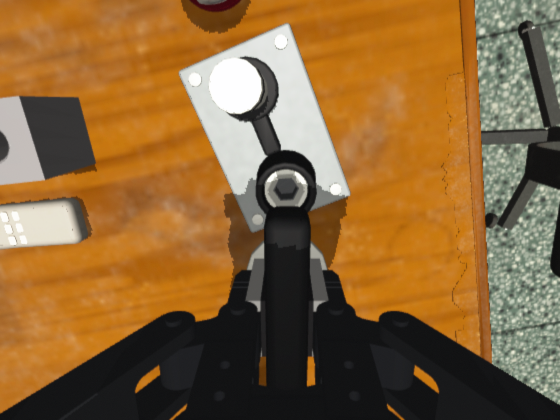

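```bash
python3 - <<'E'
from h import *
import pickle
P=pickle.load(open("w11.pkl","rb"))
Z=lambda u,v:(250+(u+.5)/8-.5,145+(v+.5)/8-.5)
def hexfit(C,z):
    w=np.array([ray("",Z(*c),z,P)[:2] for c in C]);m=w.mean(0);d=w-m
    a=np.degrees(np.arctan2(d[:,1],d[:,0]));r=np.hypot(*d.T)
    ph=np.degrees(np.angle(np.exp(1j*np.radians(a*6)).mean()))/6
    print(m.round(4),(r*1e3).round(1),(a%60).round(1),"flat normal",(ph+30)%60)
hexfit([(193,365),(247,440),(347,430),(385,347),(335,265),(232,270)],.052)
E
```

```text
[ 0.4668 -0.193 ] [10.8 11.  10.8 10.5 11.1 11.3] [25.4 22.6 24.3 22.2 21.8 22.3] flat normal 53.079882493047705
```

```bash
python3 -m creep '[[[0,0,7],[0,0,0],1],[[0,0,7],[0,0,0],1],[[0,0,7],[0,0,0],1],[[0,0,7],[0,0,0],1],[[0,0,7],[0,0,0],1],[[0,0,7],[0,0,0],1],[[0,0,7],[0,0,0],1],[[0,0,7],[0,0,0],1],[[0,0,7],[0,0,0],1],[[0,0,7],[0,0,0],1]]' >/dev/null; python3 -m creep '[[[0,0,7],[0,0,0],1],[[0,0,7],[0,0,0],1],[[0,0,7],[0,0,0],1],[[0,0,7],[0,0,-5],1],[[0,0,7],[0,0,-5],1],[[0,0,7],[0,0,-5],1],[[0,0,7],[0,0,-5],1],[[0,0,4],[0,0,-5],1],[[0,0,0],[0,0,0],1],[[0,0,0],[0,0,0],1]]' >/dev/null
python3 st.py
```

```text
t 20.07 pos [ 468.2 -193.2  210.8] yaw 24.49 tiltfix deg [-0.32 -0.27 -0.  ] q6 0.75 F [-0.8  0.3 -1.2] T [-0.02  0.02 -0.01] gap 0.17
```

```bash
python3 -m creep '[[[-0.3,-0.3,-1],[-0.5,-1,-6],1],[[0,0,0],[0,0,-8],1],[[0,0,0],[0,0,-8],1],[[0,0,0],[0,0,-8],1],[[0,0,0],[0,0,-8],1],[[0,0,0],[0,0,-8],1],[[0,0,0],[0,0,0],1],[[0,0,0],[0,0,0],1],[[0,0,0],[0,0,0],1],[[0,0,0],[0,0,0],1]]' >/dev/null
python3 st.py
```

```text
t 20.9 pos [ 467.  -194.1  159.5] yaw 23.0 tiltfix deg [-0.02 -0.01 -0.  ] q6 0.775 F [-0.5  0.4 -1.9] T [ 0.01 -0.04 -0.02] gap 0.171
```

```bash
python3 -m creep '[[[0,0,0],[0,0,-4],1],[[0,0,0],[0,0,-4],1],[[0,0,0],[0,0,-4],1],[[0,0,0],[0,0,-4],1],[[0,0,0],[0,0,-4],1],[[0,0,0],[0,0,-4],1],[[0,0,0],[0,0,0],1],[[0,0,0],[0,0,0],1],[[0,0,0],[0,0,0],1],[[0,0,0],[0,0,0],1]]' >/dev/null
python3 st.py
```

```text
t 21.73 pos [ 468.  -193.7  153.2] yaw 23.0 tiltfix deg [0.29 0.98 0.  ] q6 0.776 F [ 0.   0.5 -0.2] T [0.18 0.13 0.  ] gap 0.168
```

```bash
python3 -m creep '[[[0.3,0.9,0],[-1.5,1,0],1],[[0,0,0],[0,0,-4],1],[[0,0,0],[0,0,-4],1],[[0,0,0],[0,0,-4],1],[[0,0,0],[0,0,-4],1],[[0,0,0],[0,0,-4],1],[[0,0,0],[0,0,-2],1],[[0,0,0],[0,0,0],1],[[0,0,0],[0,0,0],1],[[0,0,0],[0,0,0],1]]' >/dev/null
python3 st.py
```

```text
t 22.57 pos [ 466.3 -192.3  147.9] yaw 22.99 tiltfix deg [0.2  0.56 0.  ] q6 0.778 F [-1.3  0.3  3.2] T [0.24 0.41 0.01] gap 0.167
```

```bash
python3 - <<'E'
from h import *
S=arm.capture("side")[:,:,::-1]
cv2.imwrite("pics/s12z.png",cv2.resize(S[210:330,210:300],None,fx=5,fy=5,interpolation=cv2.INTER_CUBIC))
cv2.imwrite("pics/w12.png",arm.capture("wrist")[:,:,::-1])
E
```

```text
(no output)
```

View pics/s12z.png

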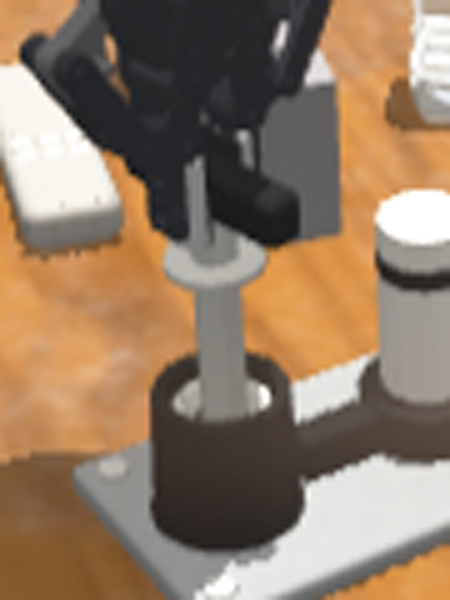

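View pics/w12.png

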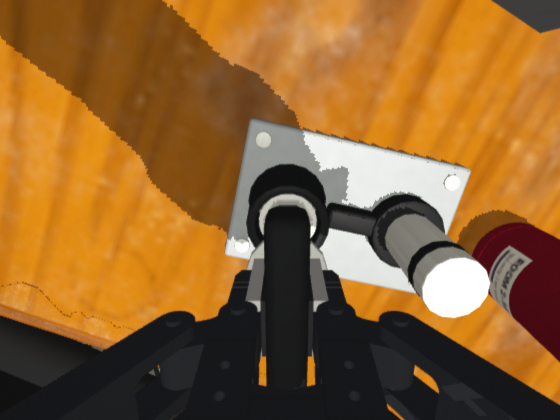

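```bash
python3 -m creep '[[[0.2,0.5,0],[-2,1,1],1],[[0,0,0],[0,0,-3],1],[[0,0,2],[0,0,-4],1],[[0,0,2],[0,0,-4],1],[[0,0,-2],[0,0,-4],1],[[0,0,-2],[0,0,-4],1],[[0,0,-2],[0,0,-4],1],[[0,0,0],[0,0,0],1],[[0,0,0],[0,0,0],1],[[0,0,0],[0,0,0],1]]' >/dev/null
python3 st.py
```

```text
t 23.5 pos [ 466.8 -191.2  136.3] yaw 21.04 tiltfix deg [0.1  0.54 0.  ] q6 0.814 F [ 1.4  0.5 -2.8] T [ 0.02 -0.01  0.02] gap 0.164
```

```bash
python3 -m creep '[[[0.1,0.5,-1.5],[0,-0.5,-1],1],[[0,0,-1.5],[0,0,0],1],[[0,0,-1.5],[0,0,0],1],[[0,0,-1.5],[0,0,0],1],[[0,0,-1.5],[0,0,0],1],[[0,0,-1.5],[0,0,0],1],[[0,0,-1.5],[0,0,0],1],[[0,0,-1.5],[0,0,0],1],[[0,0,-1.5],[0,0,0],1],[[0,0,-1.5],[0,0,0],1]]' >/dev/null
python3 st.py
```

```text
t 24.33 pos [ 468.4 -191.9  133.5] yaw 5.8 tiltfix deg [-0.13 -0.08 -0.  ] q6 1.08 F [-1.   0.6 -0.5] T [0.19 0.14 0.15] gap 0.169
```

```bash
python3 -m creep '[[[0,0,-1.5],[-1,-0.5,0],1],[[0,0,-1.5],[0,0,0],1],[[0,0,-1.5],[0,0,0],1],[[0,0,-1.5],[0,0,0],1],[[0,0,-1.5],[0,0,0],1],[[0,0,-1.5],[0,0,0],1],[[0,0,-1.5],[0,0,0],1],[[0,0,-1.5],[0,0,0],1],[[0,0,-1.5],[0,0,0],1],[[0,0,-1.5],[0,0,0],1]]' >/dev/null
python3 st.py
```

```text
t 25.17 pos [ 468.4 -192.2  133.4] yaw -9.57 tiltfix deg [-0.25 -0.   -0.  ] q6 1.346 F [-0.2 -0.2  0.3] T [0.17 0.12 0.3 ] gap 0.172
```

```bash
python3 -m creep '[[[0,0,-1.5],[-1,-0.5,0],1],[[0,0,-1.5],[0,0,0],1],[[0,0,-1.5],[0,0,0],1],[[0,0,-1.5],[0,0,0],1],[[0,0,-1.5],[0,0,0],1],[[0,0,-1.5],[0,0,0],1],[[0,0,-1.5],[0,0,0],1],[[0,0,-1.5],[0,0,0],1],[[0,0,-1.5],[0,0,0],1],[[0,0,-1.5],[0,0,0],1]]' >/dev/null
python3 st.py
```

```text
t 26.0 pos [ 468.3 -192.7  133.2] yaw -25.15 tiltfix deg [-0.34  0.1   0.  ] q6 1.616 F [ 0.3  1.3 -0.9] T [ 0.15  0.07 -0.03] gap 0.167
```

```bash
python3 -m creep '[[[0,0,0],[-1,0,9],1],[[0,0,0],[0,0,9],1],[[0,0,0],[0,0,9],1],[[0,0,0],[0,0,9],1],[[0,0,0],[0,0,9],1],[[0,0,0],[0,0,9],1],[[0,0,0],[0,0,9],1],[[0,0,0],[0,0,9],1],[[0,0,0],[0,0,9],1],[[0,0,0],[0,0,9],1]]' >/dev/null
python3 st.py;  python3 - <<'E'
from h import *
import pickle
P=arm.camera_params("wrist");I=arm.capture("wrist")[:,:,::-1]
pickle.dump(P,open("w13.pkl","wb"))
cv2.imwrite("pics/w13.png",I)
cv2.imwrite("pics/w13z.png",cv2.resize(I[145:215,250:325],None,fx=8,fy=8,interpolation=cv2.INTER_CUBIC))
E
```

```text
t 26.83 pos [ 466.6 -193.4  232.2] yaw -25.06 tiltfix deg [-0.26  0.06  0.  ] q6 1.613 F [-0.8 -0.5 -2.8] T [-0.03 -0.01 -0.  ] gap 0.173
```

View pics/w13z.png

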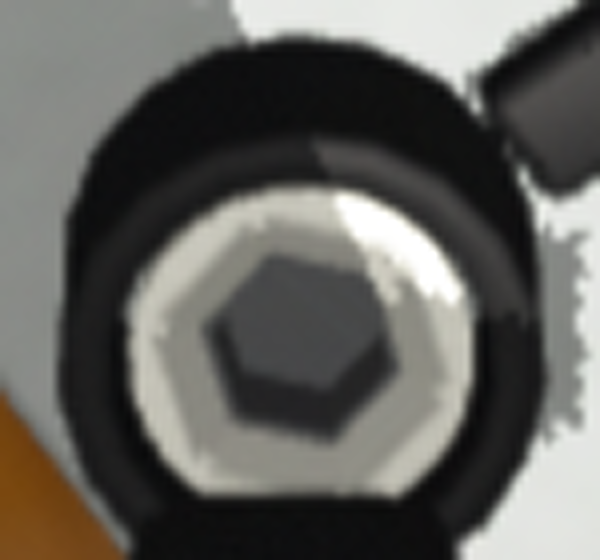

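```bash
python3 - <<'E'
from h import *
import pickle
P=pickle.load(open("w13.pkl","rb"))
Z=lambda u,v:(250+(u+.5)/8-.5,145+(v+.5)/8-.5)
w=np.array([ray("",Z(*c),.052,P)[:2] for c in [(205,330),(238,420),(333,440),(397,365),(360,272),(268,253)]]);m=w.mean(0);d=w-m
a=np.degrees(np.arctan2(d[:,1],d[:,0]));print(m,np.hypot(*d.T).round(4),(a%60).round(1),(np.degrees(np.angle(np.exp(1j*np.radians(a*6)).mean()))/6+30)%60)
E
```

```text
[ 0.46688802 -0.19307189] [0.0107 0.0108 0.0112 0.0109 0.0107 0.0111] [24.5 25.2 24.  24.3 27.1 23.4] 54.73009299329955
```

```bash
python3 -m creep '[[[0,0,7],[2,12,1],1],[[0,0,7],[2,12,1],1],[[0,0,7],[2,12,1],1],[[0,0,7],[2,12,1],1],[[0,0,7],[4,12,1],1],[[0,0,7],[4,12,0],1],[[0,0,7],[4,12,0],1],[[0,0,7],[4,12,0],1],[[0,0,7],[4,12,0],1],[[0,0,7],[4,12,0],1]]' >/dev/null;python3 st.py; python3 -m creep '[[[0,0,7],[8,12,0],1],[[0,0,7],[8,12,0],1],[[0,0,7],[8,12,0],1],[[0,0,7],[8,12,0],1],[[0,0,7],[8,10,0],1],[[0,0,6],[6,10,0],1],[[0,0,0],[4,10,0],1],[[0,0,0],[0,5,0],1],[[0,0,0],[0,0,0],1],[[0,0,0],[0,0,0],1]]' >/dev/null
python3 st.py
```

```text
t 27.72 pos [500.1 -70.9 242.2] yaw 46.55 tiltfix deg [-0.29 -0.03 -0.  ] q6 0.615 F [ 0.3  0.  -1.1] T [0.01 0.02 0.  ] gap 0.167
t 28.55 pos [552.   19.1 241.6] yaw 88.64 tiltfix deg [-0.17 -0.42 -0.  ] q6 0.057 F [-0.   0.4 -2. ] T [-0.03 -0.01 -0.03] gap 0.173
```

Next I correct the xy and tilt, descend partway, and check from the side and wrist cameras.

```bash
python3 -m creep '[[[-0.2,-0.4,0],[1,2,-4],1],[[0,0,0],[1,2,-4],1],[[0,0,0],[0,0,-5],1],[[0,0,0],[0,0,-5],1],[[0,0,0],[0,0,-5],1],[[0,0,0],[0,0,-5],1],[[0,0,0],[0,0,-5],1],[[0,0,0],[0,0,-5],1],[[0,0,0],[0,0,0],1],[[0,0,0],[0,0,0],1]]' >/dev/null
python3 st.py;  python3 - <<'E'
from h import *
S=arm.capture("side")[:,:,::-1]
cv2.imwrite("pics/s14z.png",cv2.resize(S[150:280,200:300],None,fx=4.5,fy=4.5,interpolation=cv2.INTER_CUBIC))
cv2.imwrite("pics/w14.png",arm.capture("wrist")[:,:,::-1])
E
```

```text
t 29.38 pos [552.2  21.1 198.8] yaw 88.22 tiltfix deg [ 0.1  -0.07  0.  ] q6 0.07 F [-0.6  0.1 -1.9] T [-0.    0.03 -0.02] gap 0.171
```

View pics/s14z.png

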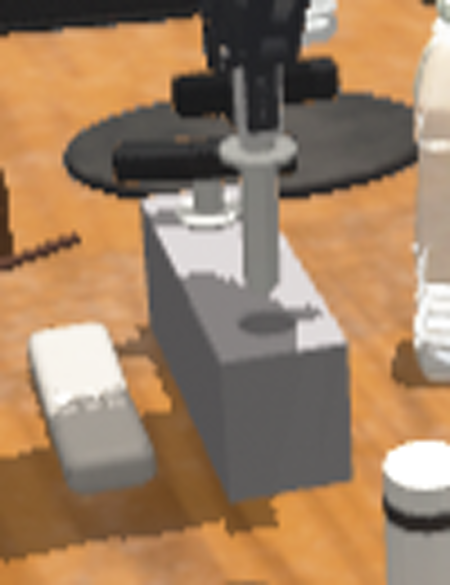

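View pics/w14.png

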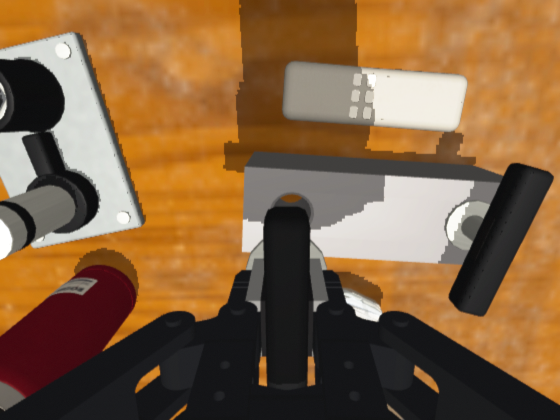

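```bash
python3 -m creep '[[[0,0,0],[1,2,-2],1],[[0,0,0],[0,0,-5],1],[[0,0,0],[0,0,-5],1],[[0,0,0],[0,0,-5],1],[[0,0,0],[0,0,-5],1],[[0,0,0],[0,0,-5],1],[[0,0,0],[0,0,-5],1],[[0,0,0],[0,0,-5],1],[[0,0,0],[0,0,-5],1],[[0,0,0],[0,0,0],1]]' >/dev/null
python3 st.py
```

```text
t 30.32 pos [553.6  23.5 152.9] yaw 88.24 tiltfix deg [ 0.1 -0.   0. ] q6 0.074 F [ 0.2  0.6 -1.6] T [0.   0.   0.01] gap 0.173
```

```bash
python3 -m creep '[[[0,0,0],[0,0,-5],1],[[0,0,0],[0,0,-5],1],[[0,0,0],[0,0,-5],1],[[0,0,0],[0,0,-5],1],[[0,0,0],[0,0,-5],1],[[0,0,0],[0,0,-5],1],[[0,0,0],[0,0,-5],1],[[0,0,0],[0,0,-4],1],[[0,0,0],[0,0,-2],1],[[0,0,0],[0,0,0],1]]' >/dev/null
python3 st.py
```

```text
t 31.15 pos [553.6  23.4 107.3] yaw 88.23 tiltfix deg [ 0.1  -0.01  0.  ] q6 0.074 F [-0.4 -0.7 -0.6] T [-0.03  0.   -0.02] gap 0.17
```

Down at the original seat height. Release, gently, then check.

```bash
python3 -m creep '[[[0,0,0],[0,0,0],0.7],[[0,0,0],[0,0,0],0.5],[[0,0,0],[0,0,0],0.2],[[0,0,0],[0,0,0],0],[[0,0,0],[0,0,0],0],[[0,0,0],[0,0,0],0],[[0,0,0],[0,0,0],0],[[0,0,0],[0,0,0],0],[[0,0,0],[0,0,0],0],[[0,0,0],[0,0,0],0]]' >/dev/null
python3 st.py; python3 -m creep '[[[0,0,0],[0,0,6],0],[[0,0,0],[0,0,12],0],[[0,0,0],[0,0,14],0],[[0,0,0],[0,0,14],0],[[0,0,0],[0,0,14],0],[[0,0,0],[0,0,14],0],[[0,0,0],[-4,0,14],0],[[0,0,0],[-6,0,14],0],[[0,0,0],[-6,0,14],0],[[0,0,0],[-6,0,14],0]]' >/dev/null
python3 st.py;  python3 - <<'E'
from h import *
S=arm.capture("side")[:,:,::-1]
cv2.imwrite("pics/s15z.png",cv2.resize(S[150:320,190:350],None,fx=3.4,fy=3.4,interpolation=cv2.INTER_CUBIC))
cv2.imwrite("pics/w15.png",arm.capture("wrist")[:,:,::-1])
E
```

```text
t 31.98 pos [555.5  23.5 110.2] yaw 88.23 tiltfix deg [0.08 0.31 0.  ] q6 0.074 F [ 0.4 -0.2  0.3] T [-0.03  0.01  0.01] gap 1.003
t 32.82 pos [530.7  23.4 245.2] yaw 88.23 tiltfix deg [ 0.1  -0.06  0.  ] q6 0.076 F [-0.2  0.8  0.3] T [-0.01 -0.03  0.02] gap 0.996
```

View pics/s15z.png

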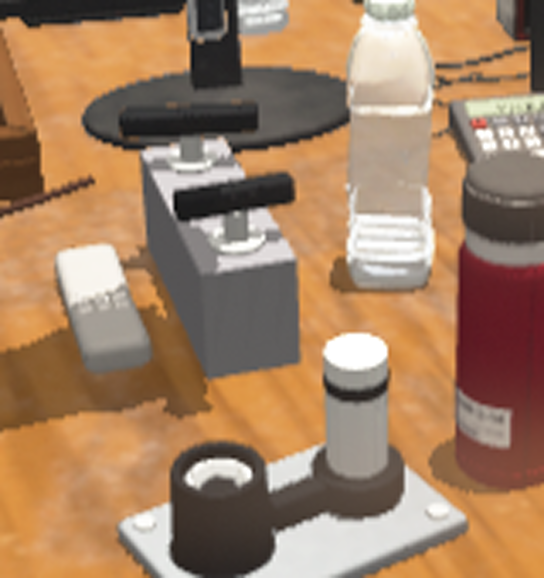

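View pics/w15.png

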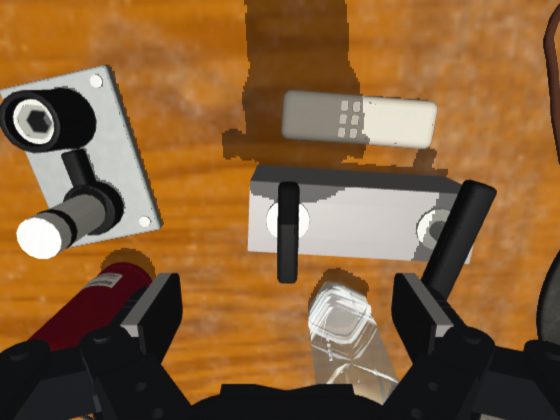

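The key is seated flat in its hole, the gripper is clear of everything, and the other objects look unmoved. Handing in.

```bash
python3 -c "
from bench import arm;print(arm.finish_job())"
```

```text
the job is handed in; nothing more can be done
None
```

I turned the screw clockwise to what I believe is its stop, put the slim key back in its own hole and handed the job in at about 33 s. I didn't have the screw's angle directly, so "home" is inferred from the torque and pictures below.

**Turning the screw:** I turned it in one grip, with no regrasp. The gripper turned about 298° in total against a drag of 0.15–0.2 N m. Near the end the torque fell to about 0, which I took as the key slipping past the socket's flats at the stop. The socket's angle before and after fits a screw turn of about 233°; that angle repeats every 60°, and 233° is the value that matches the torque readings.

**Checking it was home:** I lifted the key, put it back in the socket and turned it again.
- **Torque:** it rose to 0.30 N m, about twice the stated resistance, and then the key slipped again.
- **Socket angle:** it was 53.1° before this second try and 54.7° after. That is within my measuring error and not a clockwise turn, so the screw didn't move.
- **Re-entry:** the key caught on the socket's sloping lead-in with a few newtons, and I needed two small sideways corrections to get it in.

**Last pictures:** the slim key stands upright on its flange in its hole. The thick key, flask, bottle and phone look to be in their original places, though I only checked them by eye. The gripper is open and touches nothing.

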